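# Clear the solder reel and hang up the ear defenders

## Robot

A 6-joint arm with a two-finger parallel gripper is mounted at the origin on the work surface. World frame = base frame: x ahead of the robot, y to its left, z up, the work surface at z = 0. Lengths are in mm, angles in rad, forces in N, time in s.
With the tool pointing down it reaches from about 300 to 775 mm from the base axis. Payload 14.6 kg.
Tool frame: the origin (TCP) lies between the finger pads; the fingertips stand 19 mm ahead of it and the grasp point (between the pads) is the TCP (manip.tcp_to_tips is the distance from the TCP to the fingertips, in mm); x points along the fingers, z is the direction in which the jaws open and shut, and the axes are right-handed (so a half turn about x gives the same grasp; the last joint's range is limited). The gripper opens to 94 mm and grips with 3 to 60 N. Pads are 16 mm wide; open, the fingers measure 119 mm over their backs; the gripper's body (75 mm by 177 mm) begins 78 mm behind the grasp point.
Start: joints at [-1.298, 0.3, 1.521, -0, 1.321, -0.067], TCP at [183.307, -518.544, 196.446] pointing down, gripper open.
Joint ranges: [-3.03, 3.03], [-0.79, 2.21], [0.23, 2.52], [-1.04, 4.18], [0, 3.07], [-2.55, 2.55]. Speed limits (rad/s): [2.22, 2.22, 2.57, 3.14, 3.14, 3.14].

## Interface

Orientations are given as [roll, pitch, yaw] about the fixed x, y, z axes, in that order (R = Rz(yaw) Ry(pitch) Rx(roll)).
In Python, from cell import manip gives the robot as it stands.
- The arm moves only by the tool jog_arm, never from a script. Its argument "moves" is a list that holds one entry, the list of rows, each a list of 6 numbers: the shift along the world's x, y, z in mm, then the turn, a rotation vector about the world's x, y, z in degrees. In form: [[[dx, dy, dz, wx, wy, wz], ...]]. A call has 1 to 5 rows; each row shifts and turns the pose as measured when the row begins; what a row does not reach is not made up. A row lasts 1/10 s, in which the tool goes at most 50 mm and 8.59 degrees, less where a joint would pass 70% of its speed; a pose out of reach is approached as far as the arm can. A call is refused whole if a number of a shift passes 50 or a number of a turn 8.59, either way. A call with a gripper value outside its range is refused whole. "gripper" is the opening, from -1 (shut) to 1 (fully open), set as the call begins (left out, the last holds). The fingers move at their own pace and stop on an object; "squeeze" is the grip in N (left out, the last holds). Time passes only in rows, so rows that do not move let the fingers close. It gives the time, the measured TCP pose, the force and the opening at its end, in the units of the state.
- manip.read_state(): the state, without advancing time (a new reading comes with each control period).
- manip.camera(name): name is "scene" or "side" or "wrist"; returns (picture, depth): 420x560x3 uint8, blue, green, red; 420x560 float32, mm along the optical axis (not along the pixel's ray), 0 where there is no reading.
- manip.camera_params(name): a dict with "fx", "fy", "cx", "cy" (pixels), "dist" ([k1, k2, p1, p2, k3] as OpenCV has them; the pictures are not rectified), "rvec" (rotation vector, rad) and "tvec" (3), from world to camera coordinates, as OpenCV has them. Camera axes: x right, y down, z forward; pixel columns grow to the right and rows downward; lengths in mm; the calibration is good to about 2 mm. A picture is of the moment at which its call begins: read the wrist's pose just before it. camera_params takes no time and is no camera call; for the wrist camera it gives the pose at the moment of the call.
- manip.sign_off(): hands the job in, once; it reports no verdict.
The state is a dict: "clock": time; "joints": joint angles; "qd": joint speeds; "effort": joint torques, N m; "eef_pos": TCP position; "eef_rot": TCP orientation; "wrist_force": force on the tool from outside, world axes, zero at the start; "moment": the same for the moment, N m; "finger_gap": finger opening in mm.
Only numpy, scipy, OpenCV 4.12 (cv2) and the standard library are available. Lean on these libraries where they do the work, as an engineer would, in place of code of your own. Each camera call takes 0.05 s, during which the arm holds its last target. There are 200 camera calls.

## Task

A solder reel has been left beside the headset stand, just where an ear cup has to hang. First stand the reel upright in the open tray, then hang the ear defenders by their headband over the stand's bar, square across it with one cup on each side and the padded crest resting on the bar. Set both down without dropping them, and leave the flux tin, the bottle and the screwdriver where they are.

Things in the scene. Friction and masses are not known exactly. Their poses are not given: they have to be found in the camera images.
- earmuffs: rigid ear defenders: grey cups, black arched headband; start standing upright on the flat-footed cups. 168 mm wide, 68 deep, 172 high, 0.24 kg. Origin: midway between the cups, at foot level; z up, y from cup to cup, x through the arch, as the bar must pass. 90 mm clear between cups. Padded crest block 24 (x) by 56 (y) mm, 150 to 172 mm above origin: pinch across the 24. Either cup on either side.
- earmuffs_crest (a point): centre of the underside of the ear defenders' padded crest, 150 mm above their origin, same axes; this is what must rest on the bar
- stand_bar (a point): middle of the top line of the headset stand's bar, 188 mm above the bench; x along the bar, z up. Level round aluminium bar, 18 mm thick, from the free end (x = -60 mm, then a cap 25 mm in diameter to -66) to a post 22 mm wide at x = 58 to 74 mm, no higher than the bar. Foot plate 150 (x) by 80 (y) by 10 mm below it, screwed down
- reel: solder reel: 60 mm diameter, 56 mm tall, white flanges with bright wire between them (54 mm diameter), about 0.28 kg, standing upright beside the bar, on one side or the other. Origin: centre of its underside, z along its axis, up
- tray: open grey tray fixed on the bench, 170 mm (x) by 160 mm (y), 25 mm high, walls and floor 4 mm thick (floor's top at most 5 mm above the bench), empty. Origin: centre of its underside
- tin: low round flux tin, 54 mm diameter, 14 mm high, on the other side of the bar from the reel; low enough to stay under a hanging cup. Origin: centre of its underside
- bottle: small clear bottle with a blue cap, 48 mm diameter, 115 mm tall, beyond the work. Origin: centre of its underside
- driver: screwdriver with a yellow handle, lying beyond the work. Origin: middle of its underside
Mind the look-alikes: they are no part of the job. Leave any blue, green or turquoise look-alike of the earmuffs alone.

How it is judged (in metres and radians):
On the way, in this order (a step that is already met when the one before it is completed fails the run):
1. the reel stands upright in the tray, let go (x of reel in the frame of tray between -0.055 and 0.055 m and y of reel in the frame of tray between -0.05 and 0.05 m and z of reel in the frame of tray below 0.01 m and angle between reel's own z axis and vertical below 0.15 rad and linear speed of reel below 0.03 m/s and contact force between the fingers and reel below 0.1 N), for 0.2 s.
2. the ear defenders hang by their crest on the bar, let go (x of earmuffs_crest in the frame of stand_bar between -0.065 and 0.06 m and y of earmuffs_crest in the frame of stand_bar between -0.03 and 0.03 m and z of earmuffs_crest in the frame of stand_bar between -0.008 and 0.012 m and angle between earmuffs's own z axis and vertical below 0.3 rad and angle between the x axis of earmuffs and the x axis of stand_bar, either way round below 0.5 rad and linear speed of earmuffs below 0.03 m/s and contact force between the fingers and earmuffs below 0.1 N), for 0.2 s.
At the end, for the whole second after the job is handed in: Ear defenders at rest on the bar between cap and post: crest underside -8 to +12 mm from the bar's top, 30 mm sideways, tilt under 0.3 rad, square within 0.5 rad. Reel at rest on the tray floor inside its walls, upright within 0.15 rad. Tin, bottle, screwdriver within 40 mm of their starts (x of earmuffs_crest in the frame of stand_bar between -0.065 and 0.06 m and y of earmuffs_crest in the frame of stand_bar between -0.03 and 0.03 m and z of earmuffs_crest in the frame of stand_bar between -0.008 and 0.012 m and angle between earmuffs's own z axis and vertical below 0.3 rad and angle between the x axis of earmuffs and the x axis of stand_bar, either way round below 0.5 rad and linear speed of each of earmuffs, reel below 0.03 m/s and x of reel in the frame of tray between -0.055 and 0.055 m and y of reel in the frame of tray between -0.05 and 0.05 m and z of reel in the frame of tray below 0.01 m and angle between reel's own z axis and vertical below 0.15 rad and contact force between earmuffs and stand above 0.3 N); the robot touches nothing.
It fails at once if the flux tin is moved more than 40 mm (distance of tin from where it was at the start of the episode above 0.04 m).
It fails at once if the bottle is moved more than 40 mm (distance of bottle from where it was at the start of the episode above 0.04 m).
It fails at once if the screwdriver is moved more than 40 mm (distance of driver from where it was at the start of the episode above 0.04 m).
It fails at once if the ear defenders are dropped (falling faster than 0.7 m/s, out of the fingers) (linear speed of earmuffs above 0.7 m/s and contact force between the fingers and earmuffs below 0.1 N).
It fails at once if the reel is dropped (falling faster than 0.7 m/s, out of the fingers) (linear speed of reel above 0.7 m/s and contact force between the fingers and reel below 0.1 N).
It also fails if it takes over 67 s, if anything falls off the work surface, if the arm or the gripper's body presses on something with over 40 N, if the wrist force passes 120 N, or if a joint passes its speed limit or range.

## Working session

There is one attempt and no reset: what is moved stays moved. The work goes in short steps, Python scripts to look and compute and a tool call to move; the robot and the scene stay as the last step left them, time stands still between calls to the robot, and variables do not carry over. Pictures are saved under pics/ and viewed, about 8 in all and at most 12, crops included, and the job is handed in when it is done.

Besides the shell and the picture viewer there is one more tool, called after "Request:" by a JSON object that holds its "api" and its "payload", one argument or row to a line. jog_arm: Moves the arm, as the interface text tells. Its arguments: {"type":"object","properties":{"moves":{"type":"array","items":{"type":"array","items":{"type":"array","items":{"type":"number"}}}},"gripper":{"type":"number"},"squeeze":{"type":"number"}},"required":["moves"]}

```bash
ls; mkdir -p pics; cat > h.py <<'E'
import numpy as np, cv2
from cell import manip
def snap(n,f):
    p=manip.camera_params(n); im,d=manip.camera(n); cv2.imwrite(f'pics/{f}.png',im); np.savez(f'pics/{f}.npz',im=im,d=d,**{k:np.array(v) for k,v in p.items()}); return im,d,p
def load(f): return np.load(f'pics/{f}.npz')
def cloud(z):
    h,w=z['d'].shape; u,v=np.meshgrid(np.arange(w),np.arange(h))
    K=np.array([[z['fx'],0,z['cx']],[0,z['fy'],z['cy']],[0,0,1]],float)
    n=cv2.undistortPoints(np.stack([u,v],-1).reshape(-1,1,2).astype(float),K,z['dist'].astype(float)).reshape(-1,2)
    d=z['d'].reshape(-1,1); P=np.hstack([n*d,d])
    R=cv2.Rodrigues(z['rvec'].astype(float))[0]
    W=(P-z['tvec'].reshape(3))@R; W[d[:,0]==0]=np.nan
    return W.reshape(h,w,3)
E
python3 - <<'E'
from h import *
for n in('scene','side'): snap(n,n+'0')
a=load('scene0')['im'];b=load('side0')['im']
cv2.imwrite('pics/both.png',cv2.resize(np.hstack([a,b]),(800,300)))
print(manip.read_state())
E
```

```text
pics
{'clock': 0.1, 'joints': array([-1.29759712e+00,  3.00397403e-01,  1.52154518e+00, -2.52895838e-05,
        1.32070792e+00, -6.65934001e-02]), 'qd': array([-0.00083746, -0.00113039, -0.00104624,  0.00070586,  0.00131628,
       -0.0010587 ]), 'effort': array([ 9.18320220e-04, -5.32643759e+01, -3.53284085e+01,  7.08856224e-02,
        2.34815438e-02, -6.51190044e-05]), 'eef_pos': array([ 183.23451339, -518.30522852,  195.94194857]), 'eef_rot': array([3.09815158, 1.56973819, 1.86715414]), 'wrist_force': array([-0.44470082, -0.52280294,  0.44035854]), 'moment': array([-0.02425955, -0.0069777 , -0.03139366]), 'finger_gap': 94.15919364392151}
```

View pics/scene0.png

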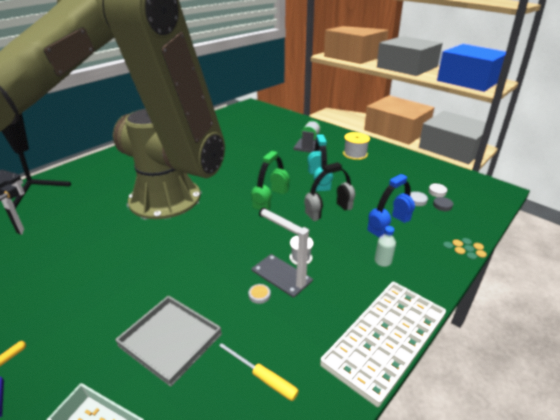

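View pics/side0.png

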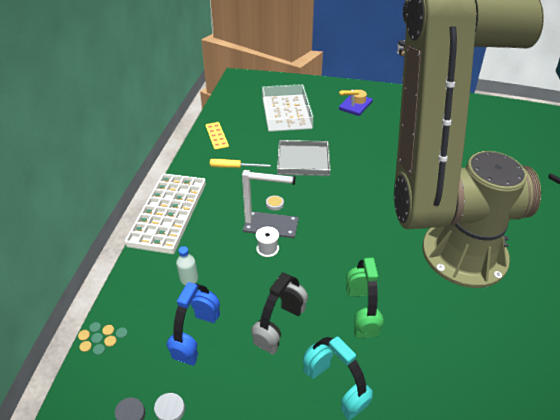

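The target ear defenders have the grey cups and black band: scene (330,190), side (280,312). The blue, green and turquoise ones are look-alikes. The reel is at side (267,241), behind the post in the scene view, and the open grey tray is at side (304,157). The tin is at (275,202), the bottle at (187,267) and the driver at (225,163). I'll measure them and confirm with an enlarged crop.

```bash
python3 - <<'E'
from h import *
z=load('side0');W=cloud(z);s=load('scene0');S=cloud(s)
def show(n,W,pts):
    for k,(u,v) in pts.items(): print(n,k,W[v,u].round(0))
show('side',W,dict(reeltop=(267,234),tinTop=(275,202),tray=(304,157),bartipL=(250,174),barR=(285,179),cap=(293,180),crest=(288,284),cup1=(296,297),cup2=(266,335),driver=(225,163),bottlecap=(184,251),bl=(370,270),tq=(340,350),blue=(190,290)))
show('scene',S,dict(crest=(328,168),bar=(285,224),cap=(264,213),post=(303,233),tray=(168,338),cup1=(314,206),cup2=(346,195)))
# stats
def reg(W,x0,x1,y0,y1,z0,z1):
    m=(W[...,0]>x0)&(W[...,0]<x1)&(W[...,1]>y0)&(W[...,1]<y1)&(W[...,2]>z0)&(W[...,2]<z1); return W[m]
im=z['im'][160:360,160:340]; cv2.imwrite('pics/c1.png',cv2.resize(im,None,fx=3,fy=3,interpolation=cv2.INTER_CUBIC))
E
```

```text
side reeltop [548.  82.  55.]
side tinTop [560. -93.  13.]
side tray [ 508. -345.    2.]
side bartipL [609.  -2. 186.]
side barR [515.  -2. 183.]
side cap [494.  -1. 184.]
side crest [461. 257.  81.]
side cup1 [437. 288.  76.]
side cup2 [484. 403.  78.]
side driver [ 754. -239.   23.]
side bottlecap [723. 231. 114.]
side bl [279. 257. 172.]
side tq [325. 468. 172.]
side blue [651. 383. 172.]
scene crest [471. 297. 171.]
scene bar [575. -14. 185.]
scene cap [506. -15. 184.]
scene post [630. -15. 188.]
scene tray [ 506. -332.    5.]
scene cup1 [468. 242.  59.]
scene cup2 [508. 357.  63.]
```

View pics/c1.png

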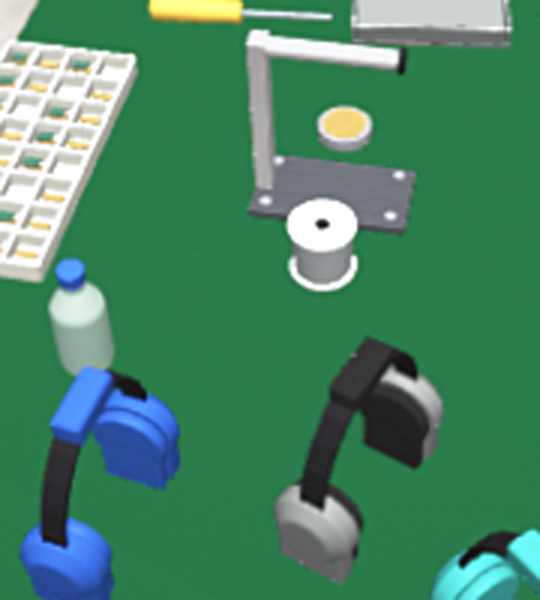

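The crop confirms the target: grey cups and a black band, crest block at crop (363,370). The reel stands at (322,240), beside the foot plate. Next I'll fit poses from the point clouds.

```bash
python3 - <<'E'
from h import *
for n in('side0','scene0'):
    W=cloud(load(n))
    def reg(x0,x1,y0,y1,z0,z1):
        m=(W[...,0]>x0)&(W[...,0]<x1)&(W[...,1]>y0)&(W[...,1]<y1)&(W[...,2]>z0)&(W[...,2]<z1); return W[m]
    def rect(t,P):
        if len(P)<8: print(n,t,len(P));return
        r=cv2.minAreaRect(P[:,:2].astype(np.float32)); print(n,t,len(P),'c',np.round(r[0],1),'sz',np.round(r[1],1),'a',round(r[2],1),'z',np.percentile(P[:,2],[5,50,95]).round(1))
    rect('reel',reg(490,610,20,140,50,60))
    rect('crest',reg(400,540,200,400,166,180))
    rect('muff',reg(400,540,200,440,20,180))
    rect('bar',reg(470,620,-40,40,181,200))
    rect('post+bar',reg(470,680,-40,40,175,200))
    rect('tin',reg(520,600,-140,-50,8,20))
    rect('tray rim',reg(380,640,-460,-230,20,30))
    rect('tray all',reg(380,640,-460,-230,10,30))
    rect('foot',reg(440,700,-60,60,6,14))
    rect('bottle',reg(680,780,190,280,90,130))
    rect('cupmid',reg(400,540,200,440,40,60))
E
```

```text
side0 reel 295 c [548.6  84.5] sz [56.5 60. ] a 11.7 z [52.4 55.8 58.7]
side0 crest 238 c [468.4 325.3] sz [56.3 24.2] a 68.0 z [167.1 171.1 173.3]
side0 muff 1786 c [467.1 326.1] sz [167.4  65.1] a 68.7 z [ 29.9  79.4 171.6]
side0 bar 245 c [555.6  -3.8] sz [128.2  22.4] a 0.4 z [181.8 186.2 190. ]
side0 post+bar 353 c [560.1  -3.5] sz [ 23.9 137.8] a 89.8 z [176.9 185.  189.4]
side0 tin 187 c [562.7 -94. ] sz [51.8 55.1] a 42.0 z [ 9.4 13.8 17.6]
side0 tray rim 257 c [ 510.8 -330. ] sz [170.4 171.1] a 8.4 z [20.5 23.9 28.3]
side0 tray all 540 c [ 535.5 -326.5] sz [222.3 173.1] a 7.3 z [10.8 19.4 27. ]
side0 foot 831 c [580.2  -4.3] sz [ 94.2 198.9] a 88.0 z [ 6.9 10.  13. ]
side0 bottle 111 c [726.7 228.3] sz [24.7 22.8] a 88.0 z [ 91.6 111.1 116.2]
side0 cupmid 256 c [469.5 329.2] sz [159.4  65.2] a 69.7 z [41.3 51.6 59.3]
scene0 reel 110 c [547.3  81.8] sz [57.5 54.2] a 38.7 z [52.9 54.9 57.4]
scene0 crest 85 c [470.4 320. ] sz [55.5 26.3] a 68.6 z [166.7 170.8 172.7]
scene0 muff 1044 c [470.2 317. ] sz [166.3  63.7] a 69.8 z [ 27.2  75.2 170.3]
scene0 bar 265 c [554.5  -9.6] sz [129.5  21.7] a 0.7 z [181.8 186.  188.6]
scene0 post+bar 402 c [561.4 -10.3] sz [143.3  21.9] a 1.3 z [176.7 185.2 188.3]
scene0 tin 306 c [564.7 -97.3] sz [53.3 55. ] a 40.6 z [10.8 15.  17.5]
scene0 tray rim 654 c [ 510.5 -332.2] sz [174.7 160.9] a 8.3 z [20.7 24.2 26.8]
scene0 tray all 1240 c [ 535.  -328.7] sz [224.4 161. ] a 8.3 z [11.5 20.8 26.3]
scene0 foot 1046 c [557.1   4.7] sz [151.3 109.2] a 0.2 z [ 7.3 10.2 12.7]
scene0 bottle 95 c [731.3 224.2] sz [22.3 23.1] a 52.7 z [ 91.1 107.5 116.3]
scene0 cupmid 186 c [470.  314.2] sz [160.9  62.1] a 69.8 z [41.  50.7 58.5]
```

```bash
cat >> h.py <<'E'
from scipy.spatial.transform import Rotation as Rn
def st():
    s=manip.read_state(); R=Rn.from_euler('xyz',s['eef_rot']).as_matrix()
    print('t',round(s['clock'],2),'p',s['eef_pos'].round(1),'gap',round(s['finger_gap'],1),'F',s['wrist_force'].round(1),'jaw yaw',np.degrees(np.arctan2(R[1,2],R[0,2])).round(2),'toolx',R[:,0].round(4),'J',s['joints'].round(2))
E
python3 -c "
from h import *; st()"
```

```text
t 0.1 p [ 183.2 -518.3  195.9] gap 94.2 F [-0.4 -0.5  0.4] jaw yaw -70.53 toolx [-3.e-04  1.e-03 -1.e+00] J [-1.3   0.3   1.52 -0.    1.32 -0.07]
```

Request:
{"api": "jog_arm", "payload": {
  "moves": [
    [[25,40,30,0,0,0],[25,45,30,0,0,0],[25,45,20,0,0,0],[25,45,10,0,0,0],[25,45,0,0,0,0]]
  ]
}}

```text
clock: 0.6
eef_pos: [296.6, -313.8, 275.9]
eef_rot: [3.07, 1.563, 1.832]
wrist_force: [1.4, -0.2, 0.0]
finger_gap: 93.9
```

```bash
python3 -c "
from h import *; st()"
```

```text
t 0.6 p [ 296.6 -313.8  275.9] gap 93.9 F [ 1.4 -0.2  0. ] jaw yaw -70.96 toolx [-0.002   0.0073 -1.    ] J [-0.9  -0.02  1.7   0.    1.47  0.34]
```

Request:
{"api": "jog_arm", "payload": {
  "moves": [
    [[25,40,0,0,0,8],[25,40,0,0,0,8],[25,40,0,0,0,8],[25,40,0,0,0,8],[25,40,0,0,0,8]]
  ]
}}

```text
clock: 1.1
eef_pos: [424.0, -104.3, 276.4]
eef_rot: [2.969, 1.565, 2.451]
wrist_force: [0.4, -0.1, 0.3]
finger_gap: 93.9
```

Request:
{"api": "jog_arm", "payload": {
  "moves": [
    [[25,40,0,0,0,8],[25,40,0,0,0,8],[25,40,0,0,0,8],[25,40,0,0,0,7],[25,30,0,0,0,0]]
  ]
}}

```text
clock: 1.6
eef_pos: [551.8, 96.7, 275.7]
eef_rot: [3.015, 1.564, 3.069]
wrist_force: [0.3, -1.1, -0.2]
finger_gap: 94.3
```

```bash
python3 -c "
from h import *; st()
im,d,p=snap('wrist','w1'); W=cloud(load('w1'))
m=(abs(W[...,2]-54)<7)&(W[...,0]>480)&(W[...,0]<620)&(W[...,1]>20)&(W[...,1]<140)
print(m.sum(), cv2.minAreaRect(W[m][:,:2].astype(np.float32)), np.percentile(W[m][:,2],[5,50,95]))
m=(abs(W[...,2]-186)<5)&(abs(W[...,1])<40)
print(m.sum(), m.sum() and cv2.minAreaRect(W[m][:,:2].astype(np.float32)))
"
```

```text
t 1.6 p [551.8  96.7 275.7] gap 94.3 F [ 0.3 -1.1 -0.2] jaw yaw 3.08 toolx [-6.7e-03  5.0e-04 -1.0e+00] J [0.11 0.28 1.36 0.   1.5  0.05]
1455 ((548.7227172851562, 82.57666015625), (58.130027770996094, 59.31315612792969), 3.253856658935547) [53.78002421 55.07834953 56.41218726]
978 ((560.83154296875, -1.32987642288208), (140.08718872070312, 11.394448280334473), 0.5709160566329956)
```

View pics/w1.png

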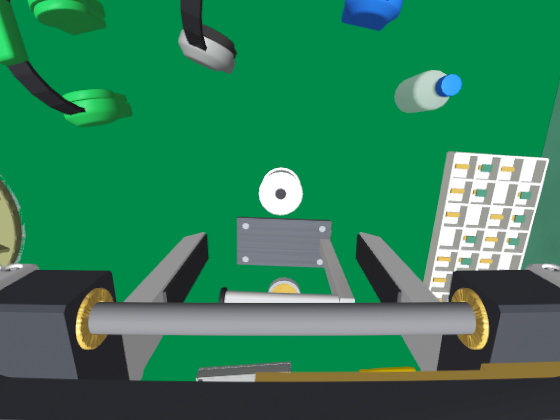

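Wrist view: the reel top is at (281,192), the bar at about (285,297), and the tin is just visible beyond it at (285,288). The reel position from the wrist agrees with the side camera at about (548.5, 83).

```bash
python3 -c "
from h import *
z=load('w1');R=cv2.Rodrigues(z['rvec'])[0];print(-R.T@z['tvec'].reshape(3),R[2])
"
```

```text
[549.08753387 167.16715493 463.04707116] [ 0.00720078 -0.24496027 -0.96950638]
```

Request:
{"api": "jog_arm", "payload": {
  "moves": [
    [[0,-10,-30,0,-0.4,-3],[-1,-3,-45,0,0,0],[0,0,-45,0,0,0],[0,0,-20,0,0,0],[0,0,0,0,0,0]]
  ],
  "squeeze": 25
}}

```text
clock: 2.15
eef_pos: [552.2, 89.0, 127.7]
eef_rot: [2.65, 1.568, 2.652]
wrist_force: [-0.4, -0.6, -0.1]
finger_gap: 94.2
```

```bash
python3 -c "
from h import *; st()"
```

```text
t 2.15 p [552.2  89.  127.7] gap 94.2 F [-0.4 -0.6 -0.1] jaw yaw 0.11 toolx [-0.0027  0.0015 -1.    ] J [0.09 0.39 1.57 0.   1.19 0.09]
```

Request:
{"api": "jog_arm", "payload": {
  "moves": [
    [[-3.5,-6,-10,0,0,0],[0,0,-20,0,0,0],[0,0,-25,0,0,0],[0,0,-20,0,0,0],[0,0,0,0,0,0]]
  ]
}}

```text
clock: 2.65
eef_pos: [550.3, 81.3, 54.7]
eef_rot: [0.371, 1.566, 0.373]
wrist_force: [-0.1, 0.6, 1.2]
finger_gap: 94.1
```

```bash
python3 -c "
from h import *; st()"
```

```text
t 2.65 p [550.3  81.3  54.7] gap 94.1 F [-0.1  0.6  1.2] jaw yaw 0.08 toolx [ 0.0048  0.0019 -1.    ] J [0.08 0.47 1.64 0.   1.02 0.08]
```

Request:
{"api": "jog_arm", "payload": {
  "moves": [
    [[-2,1.5,-9,0,0.2,0],[0,0,0,0,0,0]]
  ]
}}

```text
clock: 2.85
eef_pos: [549.2, 82.5, 47.4]
eef_rot: [0.494, 1.566, 0.495]
wrist_force: [0.4, -0.5, 0.0]
finger_gap: 94.1
```

Request:
{"api": "jog_arm", "payload": {
  "moves": [
    [[0,0,0,0,0,0],[0,0,0,0,0,0],[0,0,0,0,0,0],[0,0,0,0,0,0],[0,0,0,0,0,0]]
  ],
  "gripper": -1
}}

```text
clock: 3.35
eef_pos: [550.7, 82.7, 50.5]
eef_rot: [0.281, 1.562, 0.282]
wrist_force: [-0.7, 0.8, 0.6]
finger_gap: 57.3
```

Request:
{"api": "jog_arm", "payload": {
  "moves": [
    [[0,0,0,0,0,0],[0,0,0,0,0,0],[0,0,5,0,0,0],[0,0,10,0,0,0],[0,0,5,0,0,0]]
  ]
}}

```text
clock: 3.85
eef_pos: [550.5, 82.7, 71.7]
eef_rot: [0.303, 1.563, 0.304]
wrist_force: [0.7, -0.4, -1.0]
finger_gap: 17.5
```

```bash
python3 -c "
from h import *; st()"
```

```text
t 3.85 p [550.5  82.7  71.7] gap 17.5 F [ 0.7 -0.4 -1. ] jaw yaw 0.07 toolx [ 0.0076  0.0024 -1.    ] J [0.08 0.44 1.63 0.   1.06 0.08]
```

```bash
python3 -c "
from h import *
snap('side','s1'); im=load('s1')['im'];W=cloud(load('s1'))
m=(abs(W[...,2]-54)<5)&(W[...,0]>480)&(W[...,0]<620)&(W[...,1]>20)&(W[...,1]<150)
print(m.sum(), cv2.minAreaRect(W[m][:,:2].astype(np.float32)), np.percentile(W[m][:,2],[5,50,95]))
c=im[140:300,180:380];cv2.imwrite('pics/s1c.png',cv2.resize(c,None,fx=3,fy=3,interpolation=cv2.INTER_CUBIC))"
```

```text
269 ((548.5467529296875, 85.76348876953125), (56.5437126159668, 60.31129455566406), 10.82816219329834) [52.71213682 55.63236359 58.31422349]
```

View pics/s1c.png

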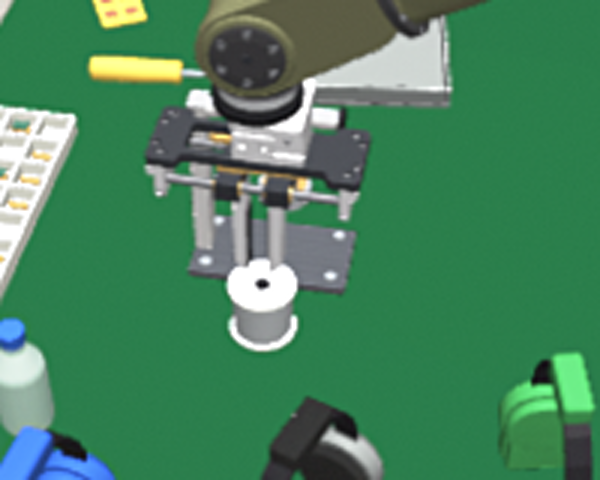

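The reel hasn't moved, and the fingers sit on its -y side instead of around it. I'll measure the fingers in the point cloud.

```bash
python3 -c "
from h import *
W=cloud(load('s1'));im=load('s1')['im']
for v in range(200,236,3):
  for u in (258,261,265,272,275): print((u,v),W[v,u].round(0),im[v,u],end='; ')
  print()
snap('wrist','w2');snap('scene','c2')
W=cloud(load('w2'));im=load('w2')['im']
cv2.imwrite('pics/w2s.png',im)
"
```

```text
(258, 200) [562. 108. 199.] [90 82 80]; (261, 200) [560.  88. 182.] [101 106 113]; (265, 200) [ 595. -112.   -2.] [101 139  68]; (272, 200) [528. 106. 203.] [90 82 78]; (275, 200) [521. 104. 202.] [91 84 82]; 
(258, 203) [561. 114. 194.] [45 46 47]; (261, 203) [555. 109. 191.] [116 112 112]; (265, 203) [545. 107. 191.] [160 153 156]; (272, 203) [526. 115. 201.] [91 84 82]; (275, 203) [519. 113. 201.] [ 97 101 100]; 
(258, 206) [562. 114. 184.] [51 47 46]; (261, 206) [559.  91. 165.] [175 172 174]; (265, 206) [589. -85.  -1.] [ 77 129  46]; (272, 206) [526. 119. 195.] [46 43 42]; (275, 206) [519. 116. 194.] [41 43 47]; 
(258, 209) [568.  91. 153.] [211 208 212]; (261, 209) [559.  93. 156.] [167 165 168]; (265, 209) [587. -75.  -4.] [ 76 129  42]; (272, 209) [532.  90. 158.] [148 147 148]; (275, 209) [519. 116. 184.] [73 71 68]; 
(258, 212) [567.  93. 144.] [181 179 180]; (261, 212) [559.  94. 147.] [154 152 154]; (265, 212) [584. -59.  -1.] [ 79 130  51]; (272, 212) [531.  94. 152.] [186 184 186]; (275, 212) [554. -62.   1.] [102 133  85]; 
(258, 215) [568.  94. 134.] [181 179 180]; (
[... 766 characters left out ...]
184 185]; (275, 224) [542.  -2.  12.] [133 127 125]; 
(258, 227) [569.  94.  90.] [141 136 134]; (261, 227) [562.  90.  88.] [158 157 158]; (265, 227) [558.  59.  58.] [255 255 255]; (272, 227) [531.  96. 100.] [180 179 180]; (275, 227) [540.   8.  10.] [123 115 110]; 
(258, 230) [574.  74.  58.] [255 255 255]; (261, 230) [567.  70.  56.] [255 255 255]; (265, 230) [556.  68.  55.] [255 255 255]; (272, 230) [538.  63.  54.] [255 255 255]; (275, 230) [529.  66.  58.] [255 255 255]; 
(258, 233) [572.  82.  55.] [255 255 255]; (261, 233) [564.  84.  59.] [255 255 255]; (265, 233) [553.  83.  59.] [213 209 209]; (272, 233) [535.  76.  56.] [255 255 255]; (275, 233) [527.  75.  56.] [255 255 255];
```

View pics/w2.png

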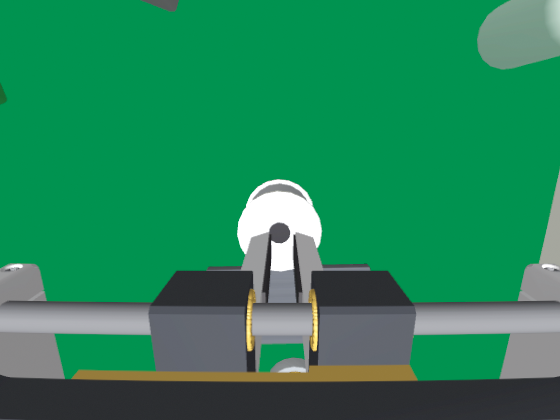

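```bash
python3 -c "
from h import *
st()
for f in ('s1','w2','c2'):
  z=load(f);W=cloud(z)
  m=(W[...,0]>510)&(W[...,0]<590)&(W[...,1]>60)&(W[...,1]<110)&(W[...,2]>62)&(W[...,2]<130)
  P=W[m]; print(f,m.sum(), np.percentile(P[:,2],[0,1,5,20,50]).round(0) if m.sum() else '', P[P[:,2]<100].mean(0) if m.sum() else '')
z=load('w2');R=cv2.Rodrigues(z['rvec'])[0];print(-R.T@z['tvec'].reshape(3))
W=cloud(load('scene0'));print('start fingers scene')
for u,v in((14,195),(14,210),(18,222),(19,228)):print(W[v,u].round(0))
"
```

```text
t 4.0 p [550.3  82.6  70.9] gap 5.6 F [ 0.2 -1.5  0. ] jaw yaw 0.07 toolx [ 0.0075  0.0024 -1.    ] J [0.08 0.44 1.64 0.   1.05 0.08]
s1 151 [ 63.  81.  86.  94. 108.] [550.50707131  88.59350262  91.04261173]
w2 1719 [ 80.  83.  87.  97. 112.] [550.15933908  90.33335091  92.48447127]
c2 84 [ 80.  83.  98. 112. 121.] [555.99697443  82.62167562  88.59899076]
[548.88795989 152.85948563 259.7371748 ]
start fingers scene
[ 196. -453.  312.]
[ 175. -462.  269.]
[ 173. -465.  236.]
[ 174. -468.  221.]
```

```bash
python3 -c "
from h import *
print(manip.tcp_to_tips,[a for a in dir(manip) if a[0]!='_'])"
```

```text
19.0 ['Unreachable', 'camera', 'camera_params', 'read_state', 'sign_off', 'tcp_to_tips']
```

Request:
{"api": "jog_arm", "payload": {
  "moves": [
    [[0,0,15,0,0,0],[0,0,10,0,0,0],[0,0,0,0,0,0],[0,0,0,0,0,0],[0,0,0,0,0,0]]
  ],
  "gripper": 1
}}

```text
clock: 4.5
eef_pos: [549.5, 82.6, 95.3]
eef_rot: [0.38, 1.565, 0.381]
wrist_force: [-0.2, -0.5, -0.5]
finger_gap: 41.9
```

Request:
{"api": "jog_arm", "payload": {
  "moves": [
    [[0,0,0,0,0,0],[0,0,0,0,0,0],[0,0,0,0,0,0],[0,0,0,0,0,0],[0,0,0,0,0,0]]
  ]
}}

```text
clock: 5.0
eef_pos: [548.9, 82.5, 93.9]
eef_rot: [0.54, 1.567, 0.541]
wrist_force: [0.7, -0.0, -0.0]
finger_gap: 82.2
```

```bash
python3 -c "
from h import *; st()"
```

```text
t 5.0 p [548.9  82.5  93.9] gap 82.2 F [ 0.7 -0.  -0. ] jaw yaw 0.07 toolx [ 0.0033  0.002  -1.    ] J [0.08 0.41 1.62 0.   1.11 0.08]
```

The three cameras agree that the fingertips are about 10 mm above the reported TCP z. The stated geometry puts them 19 mm below it, so the z reading is about 30 mm low. I'll go by the cameras and descend to a reported z of about 18.

Request:
{"api": "jog_arm", "payload": {
  "moves": [
    [[0,0,-25,0,0.2,0],[0,0,-25,0,0,0],[0,0,-15,0,0,0],[0,0,-5,0,0,0],[0,0,0,0,0,0]]
  ]
}}

```text
clock: 5.5
eef_pos: [549.5, 82.5, 22.6]
eef_rot: [0.822, 1.568, 0.824]
wrist_force: [-0.9, 0.2, 0.1]
finger_gap: 93.9
```

```bash
python3 -c "
from h import *; st()
snap('wrist','w3');snap('side','s3')
for f in ('s3','w3'):
  W=cloud(load(f))
  for a,b in((580,620),(480,520)):
    m=(W[...,0]>a)&(W[...,0]<b)&(W[...,1]>70)&(W[...,1]<105)&(W[...,2]>15)&(W[...,2]<90)
    P=W[m]; print(f,m.sum(), np.percentile(P[:,2],[0,2,10,20,50]).round(0) if m.sum() else '',P.mean(0).round(0))
"
```

```text
t 5.5 p [549.5  82.5  22.6] gap 93.9 F [-0.9  0.2  0.1] jaw yaw 0.07 toolx [ 0.0021  0.0022 -1.    ] J [0.08 0.52 1.66 0.   0.96 0.08]
s3 82 [30. 34. 40. 46. 62.] [601.  90.  62.]
s3 77 [30. 35. 42. 48. 59.] [496.  90.  61.]
w3 2060 [30. 34. 42. 49. 68.] [599.  87.  66.]
w3 2086 [30. 33. 41. 50. 68.] [500.  87.  66.]
```

Request:
{"api": "jog_arm", "payload": {
  "moves": [
    [[-1,0,-5,0,0,0],[0,0,0,0,0,0],[0,0,0,0,0,0],[0,0,0,0,0,0],[0,0,0,0,0,0]]
  ],
  "gripper": -1
}}

```text
clock: 6.1
eef_pos: [550.1, 82.7, 20.6]
eef_rot: [0.343, 1.563, 0.345]
wrist_force: [-0.1, 0.6, -0.9]
finger_gap: 59.0
```

Request:
{"api": "jog_arm", "payload": {
  "moves": [
    [[0,0,0,0,0,0],[0,0,0,0,0,0],[0,0,0,0,0,0],[0,0,0,0,0,0],[0,0,5,0,0,0]]
  ]
}}

```text
clock: 6.6
eef_pos: [549.6, 82.7, 25.1]
eef_rot: [0.411, 1.564, 0.413]
wrist_force: [-0.7, 0.3, -1.6]
finger_gap: 58.8
```

Request:
{"api": "jog_arm", "payload": {
  "moves": [
    [[0,0,10,0,0,0],[0,0,15,0,0,0],[0,0,5,0,0,0],[0,0,0,0,0,0]]
  ]
}}

```text
clock: 7.0
eef_pos: [549.7, 82.7, 58.1]
eef_rot: [0.376, 1.564, 0.377]
wrist_force: [0.6, -0.4, -1.8]
finger_gap: 58.6
```

```bash
python3 -c "
from h import *; st()"
```

```text
t 7.0 p [549.7  82.7  58.1] gap 58.6 F [ 0.6 -0.4 -1.8] jaw yaw 0.07 toolx [ 0.0066  0.0026 -1.    ] J [0.08 0.46 1.64 0.   1.03 0.08]
```

Request:
{"api": "jog_arm", "payload": {
  "moves": [
    [[0,0,30,0,0,0],[0,0,45,0,0,0],[0,0,45,0,0,0],[0,0,45,0,0,0],[0,0,35,0,0,0]]
  ],
  "squeeze": 35
}}

```text
clock: 7.5
eef_pos: [545.1, 82.3, 258.4]
eef_rot: [2.903, 1.564, 2.904]
wrist_force: [0.1, -0.1, -2.6]
finger_gap: 58.5
```

Request:
{"api": "jog_arm", "payload": {
  "moves": [
    [[-4,-25,0,0,0,0],[-4,-40,0,0,0,0],[-5,-45,0,0,0,0],[-5,-45,0,0,0,0],[-5,-45,0,0,0,0]]
  ]
}}

```text
clock: 8.0
eef_pos: [522.1, -119.3, 263.2]
eef_rot: [0.826, 1.567, 0.836]
wrist_force: [0.7, 0.9, -2.5]
finger_gap: 59.1
```

Request:
{"api": "jog_arm", "payload": {
  "moves": [
    [[-5,-45,0,0,0,0],[-5,-45,0,0,0,0],[-4,-45,0,0,0,0],[-2,-30,0,0,0,0],[0,0,0,0,0,0]]
  ]
}}

```text
clock: 8.5
eef_pos: [502.2, -295.6, 260.4]
eef_rot: [1.756, 1.567, 1.761]
wrist_force: [-0.3, 0.3, -2.8]
finger_gap: 58.3
```

```bash
python3 -c "
from h import *; st()"
```

```text
t 8.5 p [ 502.2 -295.6  260.4] gap 58.3 F [-0.3  0.3 -2.8] jaw yaw 0.27 toolx [-7.0e-04  3.7e-03 -1.0e+00] J [-0.6   0.34  1.32  0.    1.48 -0.6 ]
```

Request:
{"api": "jog_arm", "payload": {
  "moves": [
    [[4,-15,-30,0,0,0],[4,-15,-45,0,0,0],[0,-5,-45,0,0,0],[0,0,-45,0,0,0],[0,0,-25,0,0,0]]
  ]
}}

```text
clock: 9.0
eef_pos: [510.7, -331.1, 66.6]
eef_rot: [0.043, 1.566, 0.047]
wrist_force: [-0.1, 0.3, -3.5]
finger_gap: 58.5
```

Request:
{"api": "jog_arm", "payload": {
  "moves": [
    [[0,0,-10,0,0,0],[0,0,0,0,0,0]]
  ]
}}

```text
clock: 9.2
eef_pos: [509.3, -329.0, 52.3]
eef_rot: [1.617, 1.566, 1.622]
wrist_force: [0.8, -0.9, -1.8]
finger_gap: 58.6
```

```bash
python3 -c "
from h import *; st()
snap('wrist','w4');W=cloud(load('w4'))
c=manip.read_state()['eef_pos']
m=(abs(W[...,0]-c[0])<20)&(abs(W[...,1]-c[1]-8)<22)&(W[...,2]>30)&(W[...,2]<140)
P=W[m];print('reel top z',np.median(P[:,2]),len(P)); print(np.histogram(P[:,2],bins=range(30,140,10)))
m=(W[...,2]>21)&(W[...,2]<28)&(abs(W[...,0]-510)<105)&(abs(W[...,1]+331)<105)
print(m.sum(),W[m].min(0),W[m].max(0))"
```

```text
t 9.2 p [ 509.3 -329.    52.3] gap 58.6 F [ 0.8 -0.9 -1.8] jaw yaw 0.25 toolx [-2.0e-04  4.4e-03 -1.0e+00] J [-0.64  0.57  1.49  0.    1.09 -0.64]
reel top z 86.7576566029199 6376
(array([ 398,  188,  210,  213,   13, 5354,    0,    0,    0,    0]), array([ 30,  40,  50,  60,  70,  80,  90, 100, 110, 120, 130]))
3279 [ 416.11956664 -373.34259521   21.0239793 ] [ 600.83007058 -240.84611282   26.08867721]
```

Request:
{"api": "jog_arm", "payload": {
  "moves": [
    [[0,0,-10,0,0,0],[0,0,-9,0,0,0],[0,0,-2,0,0,0],[0,0,0,0,0,0]]
  ]
}}

```text
clock: 9.65
eef_pos: [511.8, -330.2, 35.2]
eef_rot: [-0.072, 1.564, -0.067]
wrist_force: [1.3, -0.4, -2.7]
finger_gap: 58.5
```

Request:
{"api": "jog_arm", "payload": {
  "moves": [
    [[0,0,-3,0,0,0],[0,0,-1,0,0,0]]
  ]
}}

```text
clock: 9.85
eef_pos: [512.2, -330.4, 31.7]
eef_rot: [-0.165, 1.563, -0.161]
wrist_force: [-0.2, -0.6, -1.9]
finger_gap: 58.5
```

Request:
{"api": "jog_arm", "payload": {
  "moves": [
    [[0,0,-3,0,0,0],[0,0,-2,0,0,0],[0,0,-1,0,0,0]]
  ]
}}

```text
clock: 10.15
eef_pos: [512.3, -330.6, 25.6]
eef_rot: [-0.205, 1.563, -0.2]
wrist_force: [0.1, 0.1, -3.1]
finger_gap: 58.4
```

Request:
{"api": "jog_arm", "payload": {
  "moves": [
    [[0,0,-2,0,0,0],[0,0,-1,0,0,0]]
  ]
}}

```text
clock: 10.35
eef_pos: [512.5, -331.1, 24.5]
eef_rot: [-0.296, 1.562, -0.291]
wrist_force: [-5.1, 4.6, 12.4]
finger_gap: 58.4
```

Contact with the tray floor: the wrist force rose to +12 N. I'll ease off slightly and release.

Request:
{"api": "jog_arm", "payload": {
  "moves": [
    [[0,0,0.5,0,-0.3,0],[0,0,0,0,0,0],[0,0,0,0,0,0],[0,0,0,0,0,0],[0,0,0,0,0,0]]
  ],
  "gripper": 1
}}

```text
clock: 10.85
eef_pos: [513.0, -331.5, 25.7]
eef_rot: [-0.237, 1.555, -0.233]
wrist_force: [0.7, -0.5, -0.6]
finger_gap: 92.8
```

Request:
{"api": "jog_arm", "payload": {
  "moves": [
    [[0,0,0,0,0,0],[0,0,10,0,0,0],[0,0,25,0,0,0],[0,0,45,0,0,0],[0,0,45,0,0,0]]
  ]
}}

```text
clock: 11.35
eef_pos: [510.1, -329.4, 149.9]
eef_rot: [0.433, 1.564, 0.437]
wrist_force: [1.1, 0.7, 0.2]
finger_gap: 94.0
```

```bash
python3 -c "
from h import *; st()
snap('scene','c5');snap('side','s5')
for f in('c5','s5'):
  W=cloud(load(f)); m=(abs(W[...,2]-60)<7)&(abs(W[...,0]-512)<50)&(abs(W[...,1]+331)<50)
  print(f,m.sum(),cv2.minAreaRect(W[m][:,:2].astype(np.float32)) if m.sum() else '',np.percentile(W[m][:,2],[5,50,95]) if m.sum() else '')"
```

```text
t 11.35 p [ 510.1 -329.4  149.9] gap 94.0 F [1.1 0.7 0.2] jaw yaw 0.28 toolx [ 0.0065  0.003  -1.    ] J [-0.64  0.46  1.41  0.01  1.27 -0.64]
c5 503 ((512.8135986328125, -330.79736328125), (59.031917572021484, 59.175357818603516), 42.583404541015625) [58.05634244 60.28674544 62.37202814]
s5 174 ((512.2182006835938, -327.9947509765625), (58.0120849609375, 62.151336669921875), 26.559581756591797) [56.75742798 60.54319217 63.74969408]
```

The reel stands flat on the tray floor (top at z 60.3) at about (512.5,-330). The tray centre is (510.5,-331). On to the ear defenders.

Request:
{"api": "jog_arm", "payload": {
  "moves": [
    [[0,0,40,0,0,0],[0,0,45,0,0,0],[0,20,45,0,0,0],[0,40,15,0,0,0],[-3,45,0,0,0,0]]
  ]
}}

```text
clock: 11.95
eef_pos: [507.1, -226.2, 305.3]
eef_rot: [-0.19, 1.555, -0.191]
wrist_force: [0.9, 0.4, -0.8]
finger_gap: 94.1
```

Request:
{"api": "jog_arm", "payload": {
  "moves": [
    [[-3,45,0,0,0,0],[-3,45,0,0,0,0],[-3,45,0,0,0,0],[-3,45,0,0,0,0],[-3,45,0,0,0,0]]
  ]
}}

```text
clock: 12.45
eef_pos: [489.2, 7.0, 307.1]
eef_rot: [-0.2, 1.552, -0.203]
wrist_force: [0.0, -0.3, -1.1]
finger_gap: 93.6
```

Request:
{"api": "jog_arm", "payload": {
  "moves": [
    [[-3,45,0,0,0,-5],[-3,45,0,0,0,-5],[-3,45,0,0,0,-6],[-3,45,0,0,0,-5],[-3,40,0,0,0,0]]
  ]
}}

```text
clock: 12.95
eef_pos: [470.8, 236.4, 308.5]
eef_rot: [-0.133, 1.55, -0.518]
wrist_force: [-0.1, 0.1, 0.1]
finger_gap: 94.2
```

```bash
python3 -c "
from h import *; st()
snap('wrist','w6');W=cloud(load('w6'))
m=(W[...,2]>167)&(W[...,2]<177)&(abs(W[...,0]-470)<60)&(abs(W[...,1]-322)<60)
print(m.sum(),cv2.minAreaRect(W[m][:,:2].astype(np.float32)) if m.sum() else '')"
```

```text
t 12.95 p [470.8 236.4 308.5] gap 94.2 F [-0.1  0.1  0.1] jaw yaw -22.04 toolx [ 0.0181 -0.0103 -0.9998] J [ 0.4   0.18  1.41 -0.02  1.54  0.79]
1224 ((468.75469970703125, 322.9501647949219), (55.17923355102539, 23.994848251342773), 70.02745056152344)
```

Request:
{"api": "jog_arm", "payload": {
  "moves": [
    [[-1,35,0,0.6,1,2],[-1,35,0,0,0,0],[0,13,-20,0,0,0],[0,0,-30,0,0,0],[0,0,-15,0,0,0]]
  ]
}}

```text
clock: 13.5
eef_pos: [466.2, 330.2, 242.9]
eef_rot: [1.364, 1.566, 1.026]
wrist_force: [-0.2, -0.2, -0.2]
finger_gap: 93.9
```

Request:
{"api": "jog_arm", "payload": {
  "moves": [
    [[0,0,-10,0,0,0],[0,0,0,0,0,0]]
  ]
}}

```text
clock: 13.7
eef_pos: [465.5, 329.9, 230.6]
eef_rot: [2.102, 1.569, 1.765]
wrist_force: [-1.4, -0.6, -0.3]
finger_gap: 94.1
```

```bash
python3 -c "
from h import *; st()
snap('wrist','w7');W=cloud(load('w7'))
m=(W[...,2]>167)&(W[...,2]<177)&(abs(W[...,0]-470)<60)&(abs(W[...,1]-322)<60)
print(m.sum(),cv2.minAreaRect(W[m][:,:2].astype(np.float32)) if m.sum() else '',np.median(W[m][:,2]))"
```

```text
t 13.7 p [465.5 329.9 230.6] gap 94.1 F [-1.4 -0.6 -0.3] jaw yaw -19.34 toolx [-4.0e-04  2.2e-03 -1.0e+00] J [0.55 0.32 1.41 0.   1.41 0.89]
1667 ((469.0908203125, 323.6443786621094), (54.6627197265625, 23.92019271850586), 69.81470489501953) 170.72790443807725
```

Request:
{"api": "jog_arm", "payload": {
  "moves": [
    [[3.5,-6,-15,0,0,-0.7],[0,0,-25,0,0,0],[0,0,-20,0,0,0],[0,0,-10,0,0,0],[0,0,0,0,0,0]]
  ]
}}

```text
clock: 14.25
eef_pos: [471.8, 324.0, 165.9]
eef_rot: [1.069, 1.559, 0.717]
wrist_force: [-0.4, 1.2, 0.3]
finger_gap: 93.9
```

```bash
python3 -c "
from h import *; st()
snap('wrist','w8');W=cloud(load('w8'))
m=(W[...,2]>140)&(W[...,2]<230)&(abs(W[...,0]-470)<70)&(abs(W[...,1]-327)<70)
P=W[m]-[469,323.6,0];a=np.radians(-20);x=P[:,0]*np.cos(a)+P[:,1]*np.sin(a)
for k in(x>35,x<-35):print(k.sum(),np.percentile(P[k,2],[0,2,10,50]).round(0),x[k].mean())"
```

```text
t 14.25 p [471.8 324.  165.9] gap 93.9 F [-0.4  1.2  0.3] jaw yaw -20.14 toolx [ 0.0091  0.0079 -0.9999] J [0.54 0.37 1.5  0.   1.26 0.89]
1872 [174. 177. 184. 209.] 52.15096373665828
1880 [173. 176. 184. 210.] -47.448877833437706
```

Request:
{"api": "jog_arm", "payload": {
  "moves": [
    [[-2,0.5,-12,-0.4,0.5,0],[0,0,-8,0,0,0],[0,0,0,0,0,0]]
  ]
}}

```text
clock: 14.6
eef_pos: [470.8, 325.3, 147.8]
eef_rot: [0.981, 1.566, 0.63]
wrist_force: [-0.3, -0.6, -0.4]
finger_gap: 94.3
```

```bash
python3 -c "
from h import *; st()"
```

```text
t 14.6 p [470.8 325.3 147.8] gap 94.3 F [-0.3 -0.6 -0.4] jaw yaw -20.14 toolx [ 0.0038  0.0028 -1.    ] J [0.54 0.39 1.52 0.   1.23 0.89]
```

Request:
{"api": "jog_arm", "payload": {
  "moves": [
    [[-1,-1,-2,0,0,0],[0,0,0,0,0,0],[0,0,0,0,0,0],[0,0,0,0,0,0],[0,0,0,0,0,0]]
  ],
  "gripper": -1,
  "squeeze": 35
}}

```text
clock: 15.1
eef_pos: [470.0, 324.5, 146.5]
eef_rot: [0.961, 1.565, 0.609]
wrist_force: [-0.3, -0.0, 0.8]
finger_gap: 57.1
```

Request:
{"api": "jog_arm", "payload": {
  "moves": [
    [[0,0,0,0,0,0],[0,0,0,0,0,0],[0,0,0,0,0,0],[0,0,0,0,0,0],[0,0,0,0,0,0]]
  ]
}}

```text
clock: 15.6
eef_pos: [470.0, 324.5, 146.7]
eef_rot: [0.978, 1.565, 0.627]
wrist_force: [-0.3, 0.3, -0.7]
finger_gap: 23.7
```

```bash
python3 -c "
from h import *; st()
snap('wrist','w9');W=cloud(load('w9'))
m=(W[...,2]>140)&(W[...,2]<230)&(abs(W[...,0]-470)<70)&(abs(W[...,1]-327)<70)
P=W[m]-[469,323.6,0];a=np.radians(-20);x=P[:,0]*np.cos(a)+P[:,1]*np.sin(a)
print(np.percentile(x[P[:,2]>178],[2,98]))
m=(W[...,2]>167)&(W[...,2]<174)&(abs(W[...,0]-470)<60)&(abs(W[...,1]-322)<60)
print(m.sum(),cv2.minAreaRect(W[m][:,:2].astype(np.float32)) if m.sum() else '',np.median(W[m][:,2]))"
```

```text
t 15.6 p [470.  324.5 146.7] gap 23.7 F [-0.3  0.3 -0.7] jaw yaw -20.13 toolx [ 0.0051  0.0037 -1.    ] J [0.54 0.39 1.52 0.   1.22 0.89]
[-22.33080031  23.39910739]
3735 ((466.77685546875, 325.4065856933594), (57.12235641479492, 44.563690185546875), 50.49700164794922) 170.83807326644424
```

Request:
{"api": "jog_arm", "payload": {
  "moves": [
    [[0,0,5,0,0,0],[0,0,10,0,0,0],[0,0,10,0,0,0],[0,0,0,0,0,0]]
  ]
}}

```text
clock: 16.05
eef_pos: [469.8, 324.3, 173.5]
eef_rot: [0.972, 1.566, 0.621]
wrist_force: [-0.1, 0.5, -3.4]
finger_gap: 23.5
```

Request:
{"api": "jog_arm", "payload": {
  "moves": [
    [[0,0,30,0,0,0],[0,0,40,0,0,0],[0,0,45,0,0,0],[0,0,45,0,0,0],[0,0,30,0,0,0]]
  ]
}}

```text
clock: 16.55
eef_pos: [466.9, 322.5, 366.3]
eef_rot: [-2.34, 1.567, -2.691]
wrist_force: [0.1, -0.1, -3.5]
finger_gap: 23.7
```

```bash
python3 -c "
from h import *; st()"
```

```text
t 16.55 p [466.9 322.5 366.3] gap 23.7 F [ 0.1 -0.1 -3.5] jaw yaw -20.13 toolx [-0.0034 -0.0017 -1.    ] J [0.54 0.28 1.16 0.   1.7  0.89]
```

Request:
{"api": "jog_arm", "payload": {
  "moves": [
    [[5,-25,2,0,0,3],[10,-35,0,0,0,5],[12,-40,0,0,0,5],[12,-40,0,0,0,5],[12,-40,0,0,0,2]]
  ]
}}

```text
clock: 17.05
eef_pos: [517.6, 140.9, 374.3]
eef_rot: [0.73, 1.565, 0.749]
wrist_force: [-0.2, 0.7, -3.1]
finger_gap: 23.7
```

Request:
{"api": "jog_arm", "payload": {
  "moves": [
    [[10,-40,0,0,0,0],[10,-35,0,0,0,0],[8,-25,0,0,0,0],[0,0,0,0,0,0]]
  ]
}}

```text
clock: 17.45
eef_pos: [546.5, 32.1, 374.4]
eef_rot: [0.598, 1.566, 0.613]
wrist_force: [0.2, 1.3, -3.1]
finger_gap: 23.4
```

```bash
python3 -c "
from h import *; st()"
```

```text
t 17.45 p [546.5  32.1 374.4] gap 23.4 F [ 0.2  1.3 -3.1] jaw yaw 0.89 toolx [ 0.0041  0.0029 -1.    ] J [-0.01  0.23  1.21  0.    1.7  -0.02]
```

Request:
{"api": "jog_arm", "payload": {
  "moves": [
    [[1,-20,0,0,0,-0.5],[1,-15,0,0,0,0],[0,0,0,0,0,0],[0,0,0,0,0,0]]
  ]
}}

```text
clock: 17.85
eef_pos: [548.3, -3.2, 374.4]
eef_rot: [0.772, 1.565, 0.779]
wrist_force: [1.5, -0.3, -3.3]
finger_gap: 23.8
```

```bash
python3 -c "
from h import *; st()
snap('scene','c8');snap('side','s8')
for f in('c8','s8'):
  W=cloud(load(f));y=manip.read_state()['eef_pos']
  m=(W[...,2]>225)&(W[...,2]<330)&(abs(W[...,0]-547)<60)&(abs(W[...,1]+6)<110)
  P=W[m];print(f,m.sum(),cv2.minAreaRect(P[:,:2].astype(np.float32)),P[:,2].min())
  b=(W[...,2]>181)&(W[...,2]<200)&(W[...,0]>485)&(W[...,0]<620)&(abs(W[...,1]+6)<30);print('bar',b.sum(),b.sum() and cv2.minAreaRect(W[b][:,:2].astype(np.float32)))
a=load('c8')['im'][60:300,160:400];b=load('s8')['im'][60:300,160:400]
cv2.imwrite('pics/v8.png',cv2.resize(np.hstack([a,b]),(800,400)))"
```

```text
t 17.85 p [548.3  -3.2 374.4] gap 23.8 F [ 1.5 -0.3 -3.3] jaw yaw 0.38 toolx [ 0.0039  0.0038 -1.    ] J [-0.07  0.23  1.2   0.    1.7  -0.08]
c8 1894 ((549.99267578125, -11.762077331542969), (65.64994812011719, 161.85018920898438), 0.7923761010169983) 227.538462338492
bar 182 ((574.1929931640625, -11.587159156799316), (92.5393295288086, 19.594358444213867), 3.843524694442749)
s8 1319 ((547.1236572265625, 1.7905502319335938), (65.00594329833984, 161.2973175048828), 0.39447879791259766) 225.6150036067537
bar 131 ((555.38232421875, -4.456137657165527), (26.64133644104004, 128.4180145263672), 89.85462951660156)
```

View pics/v8.png

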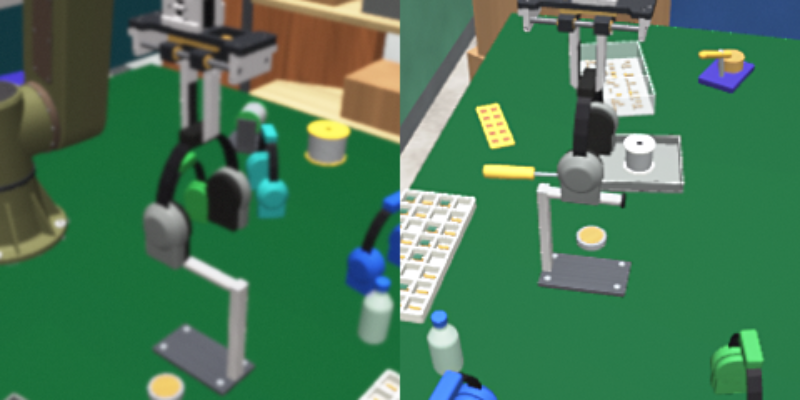

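The view shows the ear defenders upright above the bar and square to it. The reel stands in the tray and the tin is untouched. Now I'll lower them.

Request:
{"api": "jog_arm", "payload": {
  "moves": [
    [[0,-3,-20,0,0,0],[0,0,-30,0,0,0],[0,0,-30,0,0,0],[0,0,-30,0,0,0],[0,0,-10,0,0,0]]
  ]
}}

```text
clock: 18.45
eef_pos: [548.1, -1.9, 252.9]
eef_rot: [0.393, 1.561, 0.405]
wrist_force: [0.1, 0.3, -2.9]
finger_gap: 23.8
```

```bash
python3 -c "
from h import *; st()"
```

```text
t 18.45 p [548.1  -1.9 252.9] gap 23.8 F [ 0.1  0.3 -2.9] jaw yaw 0.69 toolx [ 0.0092  0.0039 -1.    ] J [-0.07  0.25  1.45  0.    1.43 -0.09]
```

Still to go: reported z 252.9 down to about 185.

Request:
{"api": "jog_arm", "payload": {
  "moves": [
    [[0,-4,-10,0,0.4,0],[0,0,-20,0,0,0],[0,0,-18,0,0,0],[0,0,-5,0,0,0],[0,0,0,0,0,0]]
  ]
}}

```text
clock: 18.95
eef_pos: [549.6, -5.3, 201.2]
eef_rot: [0.609, 1.564, 0.623]
wrist_force: [0.5, 0.1, -1.9]
finger_gap: 23.8
```

```bash
python3 -c "
from h import *; st()"
```

```text
t 18.95 p [549.6  -5.3 201.2] gap 23.8 F [ 0.5  0.1 -1.9] jaw yaw 0.82 toolx [ 0.0052  0.0037 -1.    ] J [-0.08  0.29  1.52  0.    1.32 -0.09]
```

Request:
{"api": "jog_arm", "payload": {
  "moves": [
    [[0,0,-7,0,0,0],[0,0,-3,0,0,0],[0,0,0,0,0,0]]
  ]
}}

```text
clock: 19.25
eef_pos: [550.8, -5.4, 193.1]
eef_rot: [0.356, 1.561, 0.371]
wrist_force: [-0.8, 0.1, -1.6]
finger_gap: 23.4
```

Request:
{"api": "jog_arm", "payload": {
  "moves": [
    [[0,0,-2,0,0,0],[0,0,-1,0,0,0]]
  ]
}}

```text
clock: 19.45
eef_pos: [551.0, -5.4, 190.7]
eef_rot: [0.312, 1.56, 0.327]
wrist_force: [-1.2, -0.4, -2.9]
finger_gap: 24.0
```

Request:
{"api": "jog_arm", "payload": {
  "moves": [
    [[0,0,-2,0,0.4,0],[0,0,-1.5,0,0,0]]
  ]
}}

```text
clock: 19.65
eef_pos: [551.1, -5.4, 187.3]
eef_rot: [0.85, 1.566, 0.865]
wrist_force: [-0.2, -0.4, -4.0]
finger_gap: 23.4
```

Request:
{"api": "jog_arm", "payload": {
  "moves": [
    [[0,0,-2,0,0,0],[0,0,-1,0,0,0]]
  ]
}}

```text
clock: 19.85
eef_pos: [551.2, -5.5, 184.5]
eef_rot: [0.792, 1.566, 0.806]
wrist_force: [-4.8, 1.8, 9.0]
finger_gap: 23.4
```

Contact came at the height I predicted. I'll release now.

Request:
{"api": "jog_arm", "payload": {
  "moves": [
    [[0,0,0.5,0,0,0],[0,0,0,0,0,0],[0,0,0,0,0,0],[0,0,0,0,0,0],[0,0,0,0,0,0]]
  ],
  "gripper": 1
}}

```text
clock: 20.35
eef_pos: [551.8, -5.5, 186.0]
eef_rot: [0.503, 1.565, 0.517]
wrist_force: [0.2, 0.1, 0.2]
finger_gap: 60.2
```

Request:
{"api": "jog_arm", "payload": {
  "moves": [
    [[0,0,0,0,0,0],[0,0,0,0,0,0],[0,0,0,0,0,0],[0,0,0,0,0,0],[0,0,0,0,0,0]]
  ]
}}

```text
clock: 20.85
eef_pos: [551.8, -5.5, 185.9]
eef_rot: [0.498, 1.565, 0.513]
wrist_force: [1.0, 0.5, -0.7]
finger_gap: 93.8
```

Request:
{"api": "jog_arm", "payload": {
  "moves": [
    [[0,0,10,0,0,0],[0,0,25,0,0,0],[0,0,40,0,0,0],[0,0,45,0,0,0],[0,0,20,0,0,0]]
  ]
}}

```text
clock: 21.35
eef_pos: [549.6, -5.3, 330.8]
eef_rot: [1.458, 1.567, 1.472]
wrist_force: [0.0, -0.4, 0.0]
finger_gap: 94.2
```

Request:
{"api": "jog_arm", "payload": {
  "moves": [
    [[0,0,0,0,0,0],[0,0,0,0,0,0],[0,0,0,0,0,0],[0,0,0,0,0,0],[0,0,0,0,0,0]]
  ]
}}

```text
clock: 21.85
eef_pos: [549.3, -5.3, 330.7]
eef_rot: [1.296, 1.567, 1.311]
wrist_force: [0.2, -0.7, 0.2]
finger_gap: 94.1
```

```bash
python3 -c "
from h import *; st()
snap('scene','c9');snap('side','s9')
for f in('c9','s9'):
  W=cloud(load(f))
  def rect(t,x0,x1,y0,y1,z0,z1):
    m=(W[...,0]>x0)&(W[...,0]<x1)&(W[...,1]>y0)&(W[...,1]<y1)&(W[...,2]>z0)&(W[...,2]<z1);P=W[m]
    print(f,t,m.sum(),cv2.minAreaRect(P[:,:2].astype(np.float32)),np.percentile(P[:,2],[5,50,95]).round(1)) if m.sum() else print(f,t,0)
  rect('crest',490,610,-60,50,204,218)
  rect('muff',490,610,-110,110,50,130)
  rect('reel',460,560,-390,-280,54,66)
  rect('tin',520,600,-140,-50,8,20)
  rect('bottle',680,780,190,280,90,130)
a=load('c9')['im'][60:380,140:420];b=load('s9')['im'][60:380,140:420]
cv2.imwrite('pics/v9.png',cv2.resize(np.hstack([a,b]),(800,457)))"
```

```text
t 21.85 p [549.3  -5.3 330.7] gap 94.1 F [ 0.2 -0.7  0.2] jaw yaw 0.82 toolx [ 9.0e-04  3.4e-03 -1.0e+00] J [-0.08  0.24  1.3   0.    1.61 -0.09]
c9 crest 158 ((551.5235595703125, -9.77707290649414), (24.23666763305664, 56.779624938964844), 0.5667904019355774) [204.7 208.8 210.6]
c9 muff 874 ((552.9762573242188, -13.586769104003906), (61.42532730102539, 159.29315185546875), 2.1230077743530273) [ 54.6  96.4 120.8]
c9 reel 501 ((512.9517822265625, -330.2043762207031), (58.92705535888672, 59.923065185546875), 76.24821472167969) [57.8 60.3 62.4]
c9 tin 307 ((564.14453125, -97.77253723144531), (55.28406524658203, 52.68019104003906), 6.128957748413086) [10.6 14.9 17.1]
c9 bottle 93 ((730.403076171875, 225.01556396484375), (22.23006248474121, 21.255800247192383), 42.43238067626953) [ 91.6 107.5 115.3]
s9 crest 133 ((550.7559204101562, -4.1970977783203125), (24.120580673217773, 56.893917083740234), 1.297767162322998) [206.  209.4 212.3]
s9 muff 846 ((550.1963500976562, 1.8135910034179688), (66.30895233154297, 158.9931640625), 0.7005435228347778) [ 55.1  97.4 121.3]
s9 reel 170 ((511.8504638671875, -330.8733215332031), (62.43047332763672, 58.95221710205078), 77.75234985351562) [57.  60.1 64.4]
s9 tin 21 ((554.2970581054688, -77.08867645263672), (22.34652328491211, 13.048945426940918), 29.065032958984375) [10.  12.4 16.1]
s9 bottle 110 ((727.708251953125, 228.59304809570312), (23.76211166381836, 22.610794067382812), 40.49900436401367) [ 91.2 111.1 116.1]
```

View pics/v9.png

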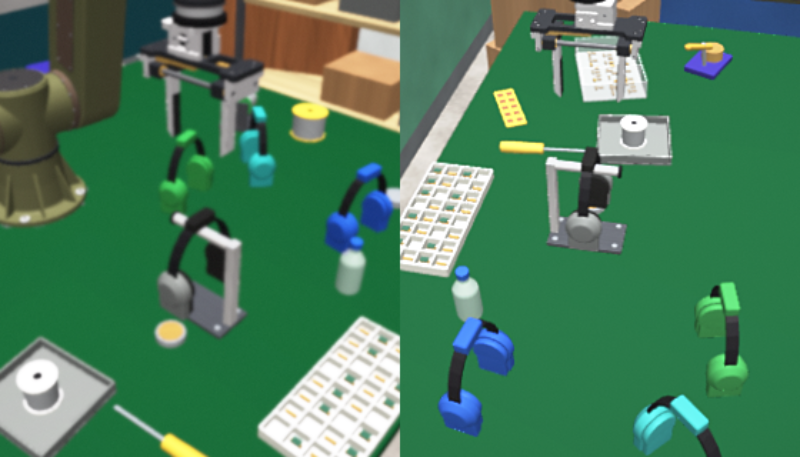

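The ear defenders hang level on the bar: crest top about 209 mm, so underside about 187 mm, and square within about 1–2°. The reel is upright in the tray, and the tin, bottle and driver are where they started. I'm handing in.

```bash
python3 -c "
from h import *; print(manip.sign_off())"
```

```text
the job is handed in; nothing more can be done
None
```

The reel now stands upright in the tray, and the ear defenders hang by their crest on the stand's bar. I handed the job in at about 22 s of the 67 s allowed; no verdict was reported.

**Last checks, from the scene and side cameras:**
- **Reel:** about 2 mm from the tray centre. Its top is level at 60 mm, so it is sitting on the tray floor.
- **Ear defenders:** the underside of the crest is within about 1–2 mm of the bar's top, centred sideways within a few mm and about 5 mm from mid-bar. They are square within about 1–2°, with one cup on each side.
- **Bottle:** unmoved to within 1 mm.
- **Tin:** unmoved to within 1 mm by the scene camera. A hanging cup hides most of it from the side camera, so that check was no use.
- **Screwdriver:** compared only by eye in the pictures; it looks unmoved.
- **Robot:** the gripper was open and clear above the work, with no load on the wrist.

**What went wrong or disagreed:**
- **First grasp missed:** the fingers closed above the reel without moving it. All three cameras put the fingertips about 10 mm above the reported tool height, though they should be 19 mm below it. I used the camera heights from then on, and both contacts came where they predicted.
- **Camera offset:** the scene and side cameras differ by about 5 mm in y around the stand, so I averaged them.

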